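# Hold the bench centres open

### The job

A shaft is about to be loaded into the bench centres. Swing the hand lever on top of the tailstock forward, towards the headstock, against its spring until you feel it come up against its stop screw, which is set differently each time. Keep the lever pressed against the screw with the gripper, firmly but without straining it, and finish while still holding it there; leave the shafts, the setting ring and the wrench as they lie.

Things in the scene. Friction and masses are not known exactly. Their poses are not given: they have to be found in the camera images.
- bed: Grey cast bed of the bench centres with two steel ways, 94 x 360 mm, top 48 mm above the table, fixed. Origin: centre of its underside. Its y axis runs along the bed to the headstock, fixed at the +y end. A bar along its +x side carries a post with a digital indicator, up to 240 mm above the table, over the centre line 66 mm from the bed's middle towards the headstock.
- tailstock: Grey tailstock clamped on the bed, base 84 x 80 mm, with a sprung steel centre pointing to the headstock. Origin: centre of the underside of its base, 48 mm above the table. Its y axis points forward, to the headstock; z up. Ahead of the hand lever stands the stop screw's bracket, 34 to 44 mm ahead of the pivot, 18 mm wide, its top 129 mm above the origin.
- lever_pivot (a point): Axis of the cross pin in two cheeks on top of the tailstock; the lever turns about it, that is about the tailstock's x axis. 90 mm above the tailstock's origin, 138 mm above the table. Axes as the tailstock's.
- lever_knob (a point): Centre of the black ball knob, 26 mm across, at the end of the hand lever, 95 mm from the pivot. The lever is a flat steel bar, 16 mm along the bed by 9 mm across. At rest it leans back, away from the headstock, 0.45 rad from upright, the knob 224 mm above the table; behind it (the tailstock's -y side) is only the low end of the bed.
- lever (a joint): Lever angle, rad: 0 at rest, leaning back; grows as it swings forward (upright at 0.45) and draws the sprung centre back. The spring pushes back with about 4 N at the knob at the start, 8 to 10 N near the stop. It meets the stop screw between about 0.6 and 0.85; there the force suddenly rises by about 3 N per mm at the knob.
- stop_screw: Dark steel screw of 6 mm diameter, fixed lengthways in the bracket, 28 mm above the lever pivot; it stops the lever's front face. How far it is screwed in differs each time. Origin: its round tip, 12.5 to 20.5 mm ahead of the pivot; its y axis runs from the tip forward.
- shaft_a: Stepped steel shaft, 112 mm long, up to 18 mm thick, lying in an open wooden tray on the robot's side of the bed; leave it. Origin: under its middle.
- shaft_b: A second such shaft in the next compartment of the tray; leave it. Origin: under its middle.
- setting_ring: Steel setting ring, 48 mm across, 16 mm high, 25 mm bore, lying on the table beyond the bed; leave it. Origin: centre of its underside.
- wrench: Small steel wrench, 110 mm long, lying on the table on the robot's side of the tailstock; leave it. Origin: under its middle.

How it is judged:
By the outcome, as a careful person would: the job done as asked, in the order asked, and still so for the second after the job is handed in, while the arm keeps its last pose, push and grip.
It also fails if it takes over 56 s, if anything falls off the work surface, if the arm or the gripper's body presses on something with over 40 N, if the wrist force passes 120 N, or if a joint passes its speed limit or range.

### The arm

A 6-joint arm with a two-finger parallel gripper is mounted at the origin on the work surface. World frame = base frame: x ahead of the robot, y to its left, z up, the work surface at z = 0. Lengths are in m, angles in degrees, forces in N, time in s.
With the tool pointing down it reaches from about 0.25 to 0.8 m from the base axis. Payload 8.5 kg.
Tool frame: the origin (TCP) lies at the very end of the fingers, on their centre line; the grasp point (between the pads) lies env.grip_point_offset behind it (env.grip_point_offset is the distance from the TCP to the grasp point, in m); z points along the fingers, y is the line along which they close (so a half turn about z gives the same grasp; the last joint's range is limited). The gripper opens to 85 mm and grips with 20 to 120 N. Pads are 22 mm wide; open, the fingers measure 114 mm over their backs; the gripper's body (76 mm by 85 mm) begins 54 mm behind the grasp point. The pads swing forward as they close: fully open they stand 13 mm farther back than shut.
Start: joints at [-69.557, 13.648, -0.773, 75.585, 0, 90], TCP at [0.183, -0.492, 0.231] pointing down, gripper open.
Joint ranges: [-152.45, 152.45], [-59.26, 108.67], [-65.41, 83.53], [-104.44, 129.93], [-82.83, 76.93], [-180, 180]. Speed limits (degrees/s): [127.2, 127.2, 159.86, 180, 180, 180].

### API

Orientations are given as a 3x3 rotation matrix whose columns are the frame's x, y, z axes.
In Python, from cell import env, monitor, imaging, workorder gives the robot as it stands. The module is installed in compiled form; this text tells all that it offers. Calls block until the motion is done:
- env.move_ptp(position, orientation): joint-space move of the TCP to a pose.
- env.move_linear(position, v=0.15, attitude=None, threshold=None): straight line of the TCP; attitude=None keeps the orientation; v is the mean speed in m/s. With threshold (N) it stops when the force on the tool has changed by that much, and returns True; else False.
- env.movej(angles): joint-space move.
- env.open_gripper() and env.grab(squeeze=None): open the fingers fully, or close them until they stop; squeeze is the grip in N (None keeps the last).
- env.hold(seconds).
- env.solve_ik(position, orientation): joint angles nearest the present ones, or None.
- monitor.get_state(): the state.
- imaging.grab_frame(name): name is "side" or "top"; returns a dict with "pixels" (400x640x3 uint8, blue, green, red), "fx", "fy", "cx", "cy" (pixels), "extrinsics" (4x4, takes a point from camera to world coordinates). Camera axes: x right, y down, z forward; pixel columns grow to the right and rows downward; lengths in m; the calibration is good to about 2 mm. A picture is of the moment at which its call begins. There is no depth.
A pose or a line that the arm cannot do raises env.MotionError and nothing moves.
- workorder.finish_job(): hands the job in; it is judged then, once.
The state is a dict: "time": time; "joints": joint angles; "qd": joint speeds; "joint_torque": joint torques, N m; "tool_pos": TCP position; "orientation": TCP orientation; "force": force on the tool from outside, world axes, zero at the start; "ft_torque": the same for the moment, N m; "gripper_width": finger opening in m; "grip_force": force on a finger pad.
Only numpy, scipy, OpenCV 4.12 (cv2) and the standard library are available. Lean on these libraries where they do the work, as an engineer would, in place of code of your own. Each camera call takes 0.05 s, during which the arm holds its last target. There are 200 camera calls.

## Working session

There is one attempt and no reset: what is moved stays moved. The work goes in short steps, each a Python script; the robot and the scene stay as the last script left them, time stands still between calls to the robot, and variables do not carry over. Pictures are saved under pics/ and viewed, at most 10 in all, crops included, and the job is handed in when it is done.

```bash
mkdir -p pics; python3 - <<'E'
from cell import env, monitor, imaging
import cv2
for n in("side","top"):
    f=imaging.grab_frame(n); cv2.imwrite(f"pics/{n}0.png",f["pixels"]); print(n,f["fx"],f["fy"],f["cx"],f["cy"],f["extrinsics"].round(4).tolist())
s=monitor.get_state(); print(s["time"],s["tool_pos"],s["orientation"],s["force"],s["gripper_width"],env.grip_point_offset)
E
```

```text
side 364.08423113016903 364.08423113016903 323.50003482098396 199.47165385988842 [[-0.6811, -0.4279, 0.5941, 0.1807], [-0.7318, 0.3737, -0.5699, 0.3772], [0.0218, -0.823, -0.5677, 0.5112], [0.0, 0.0, 0.0, 1.0]]
top 373.71170884621347 373.71170884621347 313.4833158216072 200.4044776218344 [[0.0771, -0.9683, 0.2375, 0.4108], [-0.997, -0.0749, 0.0185, 0.0027], [-0.0001, -0.2383, -0.9712, 0.8035], [0.0, 0.0, 0.0, 1.0]]
0.1 [ 0.18323535 -0.49158391  0.23075317] [[ 9.37020558e-01  3.49273930e-01 -4.43130406e-04]
 [ 3.49274211e-01 -9.37019786e-01  1.20221818e-03]
 [ 4.68150936e-06 -1.28127717e-03 -9.99999179e-01]] [-0.13745043 -0.38771281 -0.91848149] 0.0851141770417363 0.0187
```

View pics/side0.png

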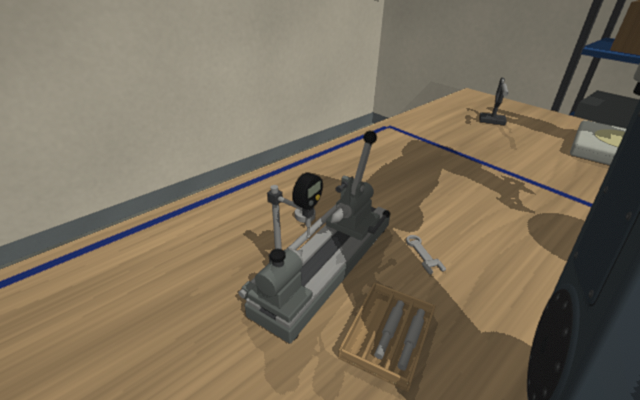

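View pics/top0.png

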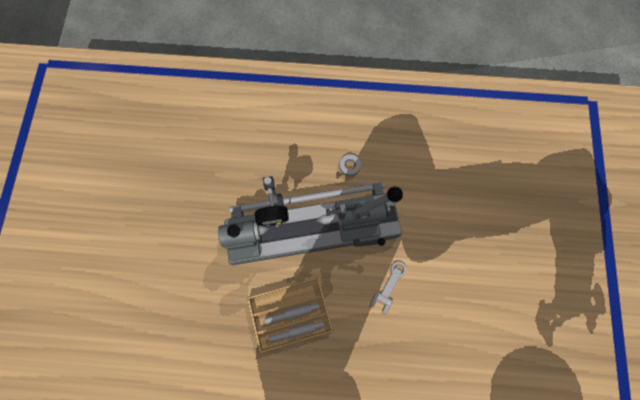

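The side view shows the lever knob at (370,138). In the top view it is at about (395,194), with the headstock end at about (235,235) and the bed running to lower left. I'll triangulate the knob and enlarge the bed to get its axis.

```bash
cat > h.py <<'E'
import numpy as np, cv2
from cell import env, monitor, imaging
def ray(f,u,v):
    E=np.array(f["extrinsics"]); d=E[:3,:3]@np.array([(u-f["cx"])/f["fx"],(v-f["cy"])/f["fy"],1]); return E[:3,3],d/np.linalg.norm(d)
def plane(f,u,v,z):
    o,d=ray(f,u,v); return o+d*(z-o[2])/d[2]
def tri(a,pa,b,pb):
    o1,d1=ray(a,*pa); o2,d2=ray(b,*pb)
    s=np.linalg.lstsq(np.c_[d1,-d2],o2-o1,rcond=None)[0]
    p,q=o1+s[0]*d1,o2+s[1]*d2; return (p+q)/2,np.linalg.norm(p-q)
def dark(f,near,r=16,thr=60):
    """centre of dark blob near a pixel"""
    m=(f["pixels"].max(2)<thr).astype(np.uint8); n,l,st,c=cv2.connectedComponentsWithStats(m)
    k=min((i for i in range(1,n) if st[i,4]>40),key=lambda i:np.hypot(*(c[i]-near)))
    cs,_=cv2.findContours((l==k).astype(np.uint8),0,2); (x,y),rr=cv2.minEnclosingCircle(cs[0]); return (x,y),rr,st[k]
E
python3 - <<'E'
from h import *
s,t=imaging.grab_frame("side"),imaging.grab_frame("top")
a=dark(s,(370,138));b=dark(t,(395,194)); print(a,b); print(tri(s,a[0],t,b[0]))
cv2.imwrite("pics/topz.png",cv2.resize(t["pixels"][160:280,205:415],None,fx=3.8,fy=3.8,interpolation=2))
cv2.imwrite("pics/sidez.png",cv2.resize(s["pixels"][120:345,225:400],None,fx=2.6,fy=2.6,interpolation=2))
E
```

```text
((370.2377014160156, 137.72950744628906), 7.274477481842041, array([363, 131,  13,  15, 134], dtype=int32)) ((394.0, 194.0), 8.062357902526855, array([386, 187,  17,  15, 196], dtype=int32))
(array([ 0.57283673, -0.11445548,  0.22357029]), np.float64(0.0007376476160441227))
```

View pics/topz.png

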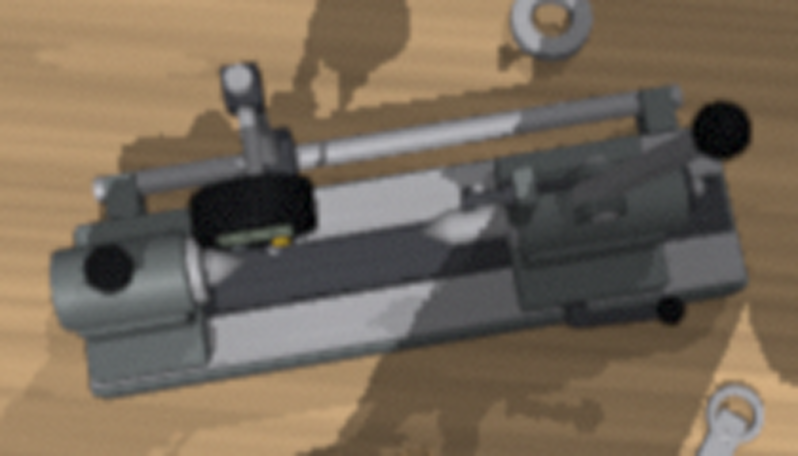

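View pics/sidez.png

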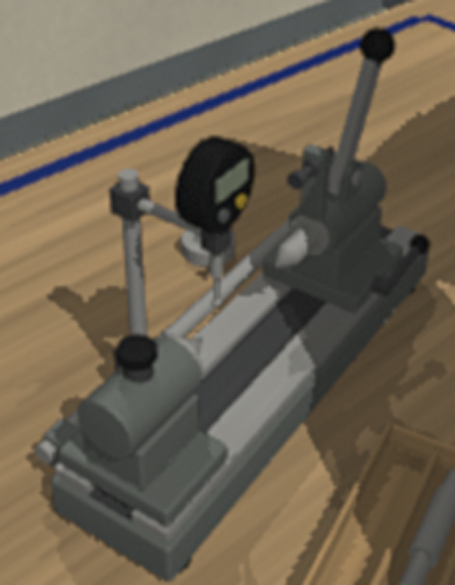

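The close-ups show the lever clear from behind (its −y side) and the knob triangulated at z = 0.2236 against the expected 0.224. The bed's near top edge runs from about (97,387) to (745,284) in the top crop, and the bar from (140,185) to (680,97). I'll get the axis from these and check it against the sizes.

```bash
python3 - <<'E'
from h import *
t=imaging.grab_frame("top");s=imaging.grab_frame("side")
P=lambda x,y,z:plane(t,205+(x+.5)/3.8-.5,160+(y+.5)/3.8-.5,z)
def show(n,a,b): d=(a-b)[:2]; print(n,a.round(4),b.round(4),np.linalg.norm(d),np.degrees(np.arctan2(-d[0],d[1])))
show("bed near edge",P(93,383,.04),P(745,288,.04))
show("dark/light way line",P(210,318,.048),P(510,268,.048))
show("bar",P(140,185,.06),P(640,104,.06))
k=dark(t,(233,230)); k2=dark(s,(277,256)); print(k,k2); hk=tri(s,k2[0],t,k[0]); print(hk)
knob=np.array([.5728,-.1145,.2236]); show("headknob-knob",hk[0],knob)
show("bed +y end corners check",P(93,383,.04),P(93,383,.04))
E
```

```text
bed near edge [0.4597 0.1779 0.04  ] [ 0.5374 -0.1673  0.04  ] 0.3537824396369721 12.70026110946366
dark/light way line [0.498  0.1184 0.048 ] [ 0.5372 -0.0394  0.048 ] 0.16251665475167518 13.952381395166057
bar [0.5648 0.1619 0.06  ] [ 0.6306 -0.1037  0.06  ] 0.27361855752322495 13.915492229856422
((233.1236572265625, 229.31719970703125), 6.941307544708252, array([227, 223,  14,  14, 144], dtype=int32)) ((277.33782958984375, 257.2567443847656), 9.139649391174316, array([269, 249,  17,  18, 236], dtype=int32))
(array([0.50834499, 0.15489489, 0.13734416]), np.float64(0.0019601363228394565))
headknob-knob [0.5083 0.1549 0.1373] [ 0.5728 -0.1145  0.2236] 0.2769982935117554 13.455553135121836
bed +y end corners check [0.4597 0.1779 0.04  ] [0.4597 0.1779 0.04  ] 0.0 -0.0
```

The bed axis is about 13.6° (13.5–13.9° from three cues, with the length about right). Next I close the gripper, go behind the knob and make contact.

```bash
cat >> h.py <<'E'
A=np.radians(13.6); F=np.array([-np.sin(A),np.cos(A),0]); Z=np.array([0,0,1.])
KNOB=np.array([.5728,-.1145,.2236]); PIV=KNOB+F*.095*np.sin(.45); PIV[2]=.138
OFF=.024; DROP=.009   # TCP behind / below knob centre (half finger 11 + knob radius 13)
def tcp(th,extra=0):
    a=th-.45; return PIV+.095*(np.sin(a)*F+np.cos(a)*Z)-(OFF-extra)*F-DROP*Z
def fs():
    s=monitor.get_state(); return s, -np.array(s["force"])@F
E
python3 - <<'E'
from h import *
best=None
for sx in(1,-1):
    R=np.c_[sx*F,np.cross(-Z,sx*F),-Z]; q=env.solve_ik(tcp(0)-.03*F,R); print(sx,q)
    if q is not None and (best is None or abs(q[5]-90)<best[0]): best=(abs(q[5]-90),R)
R=best[1]; env.grab(20)
env.move_ptp(tcp(0)-.03*F,R); s,f0=fs(); print(s["time"],s["tool_pos"],tcp(0)-.03*F,s["gripper_width"],f0)
hit=env.move_linear(tcp(0)+.02*F,v=.03,threshold=2)
s,f=fs(); print(hit,s["time"],f-f0,(s["tool_pos"]-tcp(0))@F,s["force"])
for n in("side","top"): cv2.imwrite(f"pics/{n}1.png",imaging.grab_frame(n)["pixels"])
open("f0","w").write(str(f0))
a=cv2.imread("pics/side1.png")[60:260,250:470];b=cv2.imread("pics/top1.png")[120:320,280:500]
cv2.imwrite("pics/c1.png",cv2.resize(np.hstack([a,b]),None,fx=1.8,fy=1.8))
E
```

```text
1 [-15.91832682  22.29378176   9.32233836  77.02855661   0.
  60.48167318]
-1 [ -15.91832682   22.29378176    9.32233836   77.02855661    0.
 -119.51832682]
2.9417 [ 0.58510122 -0.16795474  0.21465986] [ 0.58549767 -0.16698589  0.21454247] -9.142392005052418e-05 0.13059380445176288
True 3.9667 3.661520185152529 0.00021238898124763782 [ 1.15062204 -3.62314361  0.20230713]
```

View pics/c1.png

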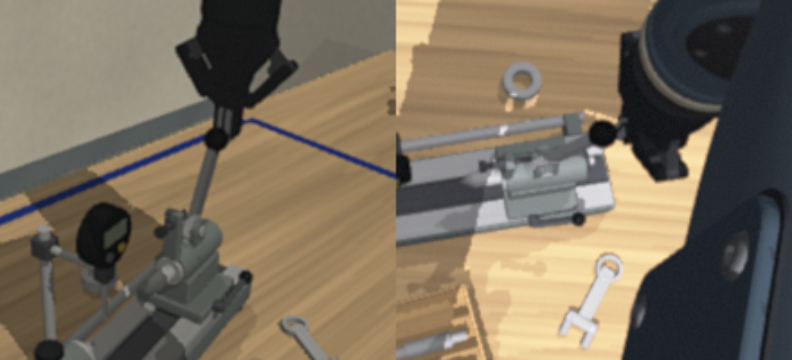

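The fingers sit squarely behind the knob, which is at about (215,138) in the left crop and (603,133) in the right. Contact came within 0.3 mm of the prediction. Now I swing the lever along its arc and step up to the stop.

```bash
python3 - <<'E'
from h import *
f0=float(open("f0").read())
def act(s): # lever angle from actual TCP
    d=(s["tool_pos"]+OFF*F-PIV)@F; return .45+np.arcsin(d/.095)
H=[]
def step(th,v):
    env.move_linear(tcp(th),v=v); env.hold(.05); s,f=fs(); H.append((th,act(s),f-f0)); print(round(s["time"],2),*np.round(H[-1],3),np.round(s["force"],1)); return H[-1]
for th in np.arange(.1,.51,.1): step(th,.04)
th=.5
base=[H[-1][2]]
while th<.93:
    th+=.012; a=step(th,.02)
    b=np.median(base[-6:])
    if a[2]-b>7.5: print("stop, spring",b,"extra",a[2]-b); break
    if a[2]-b<1.2: base.append(a[2])
env.hold(.5); s,f=fs(); print(s["time"],f-f0,act(s))
E
```

```text
4.5 0.1 0.089 6.187 [ 1.4 -6.2  4. ]
4.93 0.2 0.186 6.876 [ 0.4 -7.1  4.6]
5.37 0.3 0.287 6.806 [ 1.6 -6.8  5.4]
5.8 0.4 0.387 7.614 [ 0.7 -7.8  4.9]
6.23 0.5 0.487 7.392 [ 1.7 -7.3  5.1]
6.53 0.512 0.498 7.745 [ 2.  -7.6  5.9]
6.83 0.524 0.51 7.625 [ 1.3 -7.7  4.4]
7.13 0.536 0.522 7.207 [ 1.5 -7.2  4.7]
7.43 0.548 0.533 7.359 [ 1.5 -7.3  6.2]
7.73 0.56 0.546 7.131 [ 2.  -7.   4.4]
8.03 0.572 0.558 7.581 [ 1.2 -7.6  5.4]
8.33 0.584 0.569 7.389 [ 1.5 -7.4  4.7]
8.63 0.596 0.581 7.705 [ 2.3 -7.5  4.8]
8.93 0.608 0.593 7.535 [ 1.3 -7.6  4.9]
9.23 0.62 0.605 8.219 [ 2.  -8.1  5.1]
9.53 0.632 0.617 7.439 [ 2.1 -7.3  5. ]
9.83 0.644 0.629 7.244 [ 1.2 -7.3  5.5]
10.13 0.656 0.641 7.205 [ 1.1 -7.3  5.6]
10.43 0.668 0.653 7.758 [ 1.9 -7.7  6. ]
10.73 0.68 0.665 7.857 [ 2.2 -7.7  5.4]
11.03 0.692 0.677 7.485 [ 1.8 -7.4  5.2]
11.33 0.704 0.688 7.787 [ 1.4 -7.8  5.7]
11.63 0.716 0.7 7.579 [ 1.3 -7.6  4.6]
11.93 0.728 0.712 7.554 [ 2.3 -7.3  4.9]
12.23 0.74 0.724 9.206 [ 2.5 -9.   5.4]
12.53 0.752 0.734 9.578 [ 2.6 -9.4  5.8]
12.83 0.764 0.742 10.415 [  1.2 -10.6   5.9]
13.13 0.776 0.749 12.474 [  1.6 -12.6   7.1]
13.43 0.788 0.756 14.418 [  2.5 -14.4   8.6]
13.73 0.8 0.762 17.019 [  2.5 -17.    9.1]
stop, spring 7.668169257902577 extra 9.350870219732862
14.2333 16.830168024438535 0.7625048489947942
```

```bash
python3 - <<'E'
from h import *
for n in("side","top"): cv2.imwrite(f"pics/{n}2.png",imaging.grab_frame(n)["pixels"])
a=cv2.imread("pics/side2.png")[90:240,290:440];b=cv2.imread("pics/top2.png")[130:280,300:450]
cv2.imwrite("pics/c2.png",cv2.resize(np.hstack([a,b]),None,fx=2.6,fy=2.6,interpolation=2))
E
```

```text
(no output)
```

View pics/c2.png

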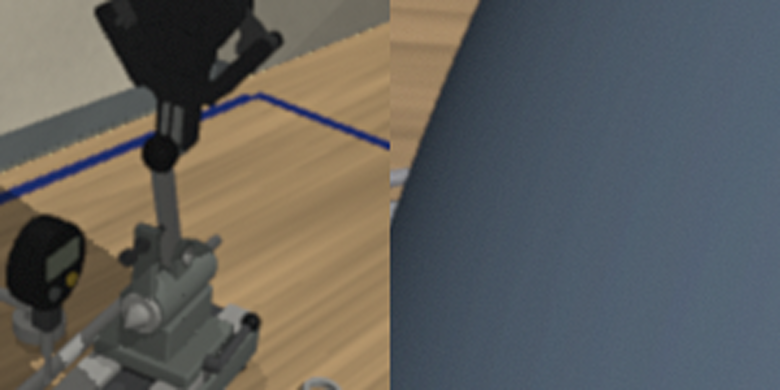

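The side crop shows the lever leaning forward against the bracket's screw at about (150,250), with the fingers still behind the knob at (160,153). The force rose at about 3.5 N/mm from 0.735 rad, which matches the stop, and is steady at about 9 N above the spring.

```bash
python3 -c "
from cell import workorder,monitor
print(monitor.get_state()['force']); print(workorder.finish_job())"
```

```text
[  1.95554535 -15.95558947   8.58438717]
the job is handed in; nothing more can be done
None
```

I swung the lever forward to its stop screw, which it met at about 0.74 rad, and handed the job in with the closed gripper still pressing it there at about 9 N above the spring force; the robot was never moved towards the shafts, setting ring or wrench.

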